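Hold the solvent-waste can open with its elbow lever

ROBOT

A 7-joint arm with a two-finger parallel gripper is mounted at the origin on the work surface. World frame = base frame: x ahead of the robot, y to its left, z up, the work surface at z = 0. Lengths are in m, angles in rad, forces in N, time in s.
With the tool pointing down it reaches from about 0.35 to 0.775 m from the base axis. Payload 3.1 kg.
Tool frame: the origin (TCP) lies midway between the tips of the shut fingers; the grasp point (between the pads) lies robot.pinch_z behind it (robot.pinch_z is the distance from the TCP to the grasp point, in m); z points along the fingers, y is the direction in which the jaws open and shut (so a half turn about z gives the same grasp; the last joint's range is limited). The gripper opens to 85 mm and grips with 20 to 120 N. Pads are 22 mm wide; open, the fingers measure 114 mm over their backs; the gripper's body (76 mm by 85 mm) begins 54 mm behind the grasp point. The pads swing forward as they close: fully open they stand 13 mm farther back than shut.
Start: joints at [1.138, 0.311, 0.014, 1.512, -0.004, 1.319, -0.027], TCP at [0.21, -0.509, 0.231] pointing down, gripper open.
Joint ranges: [-2.7, 2.7], [-0.3, 1.91], [-1.27, 1.3], [0.12, 2.57], [-1.44, 4.58], [0.2, 2.03], [-3.05, 3.05]. Speed limits (rad/s): [2.79, 2.79, 3.14, 3.14, 3.14, 3.14, 3.14].

INTERFACE

Orientations are given as a rotation vector (axis times angle).
In Python, from cell import robot, optics gives the robot as it stands.
- The arm moves only by the tool apply_moves, never from a script. Its argument "increments" is a list that holds one entry, the list of rows, each a list of 7 numbers: the shift along the world's x, y, z in units of 40 mm (1.0 is 40 mm), then the turn, a rotation vector about the world's x, y, z in units of 8 degrees (1.0 is 8 degrees), then the closure in counts, from 0 (fully open) to 255 (shut). A call has 1 to 5 rows; each row shifts and turns the commanded pose from where the row before left it; what a row does not reach is not made up. A row lasts 1/10 s, in which the tool goes at most 50 mm and 8.59 degrees, less where a joint would pass 70% of its speed; a pose out of reach is approached as far as the arm can. A call is refused whole if a number of a shift passes 1 or a number of a turn 1, either way. A call with a gripper value outside its range is refused whole. The fingers move at their own pace and stop on an object; "grip_force" is the grip in N (left out, the last holds). Time passes only in rows, so rows that do not move let the fingers close. It gives the time, the measured TCP pose, the force and the opening at its end, in the units of the state.
- robot.sense(): the state, without advancing time (a new reading comes with each control period).
- optics.capture(name): name is "scene" or "side" or "wrist"; returns the picture (480x640x3 uint8, red, green, blue); there is no depth.
- optics.calibration(name): a dict with "mtx" (3x3 intrinsics, pixels), "dist" ([k1, k2, p1, p2, k3] as OpenCV has them; the pictures are not rectified), "xyz" and "attitude" of the camera in the world; the wrist camera has in their place "hand_eye" (4x4, takes a point from camera to tool coordinates, whose origin is the TCP and whose axes are the flange's). Camera axes: x right, y down, z forward; pixel columns grow to the right and rows downward; lengths in m; the calibration is good to about 2 mm. A picture is of the moment at which its call begins: read the wrist's pose just before it. calibration takes no time and is no camera call.
- robot.hand_in(): hands the job in, once; it reports no verdict.
The state is a dict: "clock": time; "q": joint angles; "dq": joint speeds; "joint_efforts": joint torques, N m; "position": TCP position; "tool_rot": TCP orientation; "contact_force": force on the tool from outside, world axes, zero at the start; "moment": the same for the moment, N m; "gripper_width": finger opening in m.
Only numpy, scipy, OpenCV 4.12 (cv2) and the standard library are available. Lean on these libraries where they do the work, as an engineer would, in place of code of your own. Each camera call takes 0.05 s, during which the arm holds its last target. There are 200 camera calls.

TASK

A colleague with both hands full needs the red safety waste can open: with closed fingertips press the paddle of its side lever steadily down to the end of its travel, so that the heavy lid swings fully up without being flung, and finish while still holding the paddle down. Work the lid by the paddle only, pressing from above without pinching it: do not touch the lid. Leave the bottles, the beaker and the cardboard tube around it where they stand.

Things in the scene. Friction and masses are not known exactly. Their poses are not given: they have to be found in the camera images.
- can: Red round steel safety waste can, fixed, 200 mm across, rim 183 mm high. Origin: centre of its underside on the bench. x points level to the lid hinge at the back, -x is the front, z up. A steel lever runs fore and aft along its -y side in the plane y = -120 mm, nothing under it; it turns about the can's y axis on a pivot at (60, -120, 181.5) mm. A carrying handle is on the +y side.
- paddle: Black plate with yellow top, 48 x 48 mm, 9 thick, on the front, long end of the lever: this gets pressed. Origin: middle of its top face, 225 mm along the lever from the pivot and 15 mm above the lever's middle line; x points to the pivot, z out of the top. At rest it leans 0.24 rad, front edge higher, at (-155, -120, 250) mm in the can's frame; at the stop 0.22 rad the other way, at (-163, -120, 147).
- cover: Heavy domed red lid, 208 mm across, about 0.9 kg, top 209 mm high; origin: middle of its underside, z out of its top, upright when shut. The lever's short end lifts it; at the lever's stop, a rubber bumper that yields up to 8 mm at the paddle, it leans back 0.95 to 1.0 rad. The paddle takes 6 to 13 N at first, 1 to 5 N just above the stop; let go, all falls back. Not to be touched.
- amber_bottle: Amber glass bottle with black cap, 58 mm in diameter, 118 mm high, standing upright and loose; origin at the centre of its underside. To be left alone.
- card_tube: Upright brown cardboard tube, 42 mm in diameter, 100 mm high, loose; origin at the centre of its underside. To be left alone.
- beaker: Clear beaker, 72 mm across the rim, 88 mm high, loose; origin at the centre of its underside. To be left alone.
- yellow_bottle: Clear bottle with yellow contents and cream cap, 84 mm in diameter, 172 mm high, loose; origin at the centre of its underside. To be left alone.

How it is judged:
By the outcome, as a careful person would: the job done as asked, in the order asked, and still so for the second after the job is handed in, while the arm keeps its last pose, push and grip.
It also fails if it takes over 29 s, if anything falls off the work surface, if the arm or the gripper's body presses on something with over 40 N, if the wrist force passes 120 N, or if a joint passes its speed limit or range.

## Working session

There is one attempt and no reset: what is moved stays moved. The work goes in short steps, Python scripts to look and compute and a tool call to move; the robot and the scene stay as the last step left them, time stands still between calls to the robot, and variables do not carry over. Pictures are saved under pics/ and viewed, about 8 in all and at most 12, crops included, and the job is handed in when it is done.

Besides the shell and the picture viewer there is one more tool, called after ">>>" in YAML: its name, and indented under it one key for each argument. apply_moves: Moves the arm, as the interface text tells. Its arguments: {"type":"object","properties":{"increments":{"type":"array"},"grip_force":{"type":"number"}},"required":["increments"]}

```bash
mkdir -p pics; python3 - <<'E'
from cell import robot, optics
import cv2,numpy as np
s=robot.sense(); print(s, robot.pinch_z)
for n in("scene","side"):
    c=optics.calibration(n); print(n,c)
    cv2.imwrite(f"pics/{n}0.png",optics.capture(n)[:,:,::-1])
E
```

```text
{'clock': 0.0, 'q': array([ 1.13829492,  0.31170988,  0.01395933,  1.51310812, -0.0044276 ,
        1.31920865, -0.02721392]), 'dq': array([-1.22762405e-03, -2.37106071e-04, -2.70932987e-04,  1.12850888e-04,
        7.28972854e-04,  1.35614158e-03, -3.52548706e-05]), 'joint_efforts': array([-2.11038914e-04, -3.79917562e+01,  1.46062374e-01, -2.30590886e+01,
        1.22151570e-02,  1.37990591e-02, -6.49759670e-06]), 'position': array([ 0.20925766, -0.50781724,  0.23020906]), 'tool_rot': array([-3.07948119e+00, -6.09648878e-01,  8.26016527e-04]), 'contact_force': array([-0.45290603, -0.11655457,  0.4516691 ]), 'moment': array([ 0.01987367, -0.04447524,  0.00220082]), 'gripper_width': 0.08527982381416055} 0.0187
scene {'mtx': array([[458.61134975,   0.        , 316.81653205],
       [  0.        , 458.61134975, 240.16093051],
       [  0.        ,   0.        ,   1.        ]]), 'dist': array([-0.10572543,  0.        ,  0.        ,  0.        ,  0.        ]), 'xyz': array([0.5122746 , 0.53479663, 0.89444359]), 'attitude': array([-0.153291  ,  2.96457585, -0.8889107 ])}
side {'mtx': array([[548.77865391,   0.        , 311.88393434],
       [  0.        , 548.77865391, 235.35523975],
       [  0.        ,   0.        ,   1.        ]]), 'dist': array([-0.16059065,  0.        ,  0.        ,  0.        ,  0.        ]), 'xyz': array([0.10616202, 0.60092225, 0.77440139]), 'attitude': array([-0.8761258 ,  2.48130369, -1.1139503 ])}
```

View pics/scene0.png

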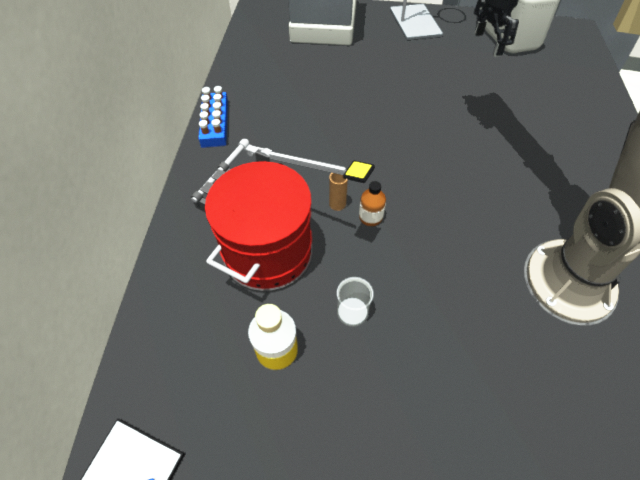

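View pics/side0.png

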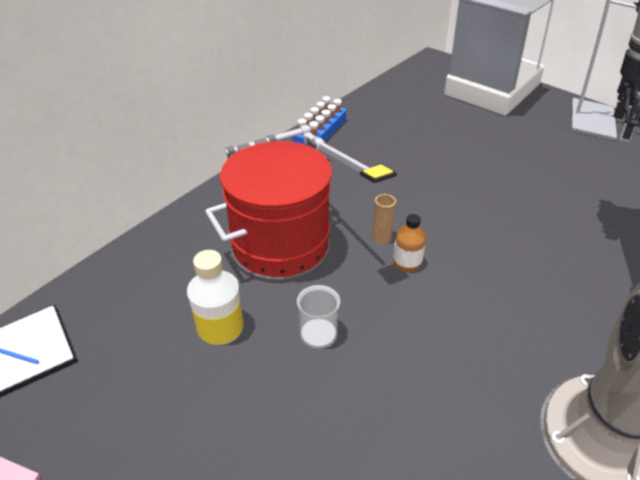

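Scene view: yellow paddle at (360,171), lever running left to a pivot near (250,150), can lid centre ~(260,200), tube (338,190), amber bottle (373,203), beaker (354,302). Side view: paddle at (378,172), tube (384,220), amber (410,245).

```bash
cat > h.py <<'E'
from cell import robot, optics
import cv2,numpy as np
from scipy.spatial.transform import Rotation as R
def ray(n,p):
    c=optics.calibration(n)
    u=cv2.undistortPoints(np.array([[p]],float),c["mtx"],c["dist"])[0,0]
    d=R.from_rotvec(c["attitude"]).as_matrix()@[u[0],u[1],1]
    return c["xyz"],d/np.linalg.norm(d)
def tri(a,b):
    A=np.zeros((3,3));v=np.zeros(3);L=[ray("scene",a),ray("side",b)]
    for o,d in L:
        P=np.eye(3)-np.outer(d,d);A+=P;v+=P@o
    x=np.linalg.solve(A,v)
    return x,[np.linalg.norm(np.cross(x-o,d)) for o,d in L]
def plane(n,p,z):
    o,d=ray(n,p);return o+d*(z-o[2])/d[2]
def yellow(img,box):
    h=cv2.cvtColor(img,cv2.COLOR_RGB2HSV);m=cv2.inRange(h,(24,150,120),(36,255,255))
    k=np.zeros_like(m);x0,y0,x1,y1=box;k[y0:y1,x0:x1]=m[y0:y1,x0:x1]
    c=max(cv2.findContours(k,cv2.RETR_EXTERNAL,cv2.CHAIN_APPROX_NONE)[0],key=cv2.contourArea)
    M=cv2.moments(c)
    return (M["m10"]/M["m00"],M["m01"]/M["m00"]),cv2.approxPolyDP(c,3,True)[:,0]
E
python3 - <<'E'
from h import *
I={n:cv2.imread(f"pics/{n}0.png")[:,:,::-1].copy() for n in("scene","side")}
a,ca=yellow(I["scene"],(330,140,400,200)); b,cb=yellow(I["side"],(350,150,410,190))
print(a,ca.tolist(),b,cb.tolist()); p,e=tri(a,b); print("paddle",p,e)
# lid top: red region
for n in I:
    h=cv2.cvtColor(I[n],cv2.COLOR_RGB2HSV);m=cv2.inRange(h,(0,150,60),(6,255,255))|cv2.inRange(h,(174,150,60),(180,255,255))
    c=max(cv2.findContours(m,0,1)[0],key=cv2.contourArea);print(n,"red box",cv2.boundingRect(c))
print("pivot",tri((250,150),(308,133)))
print("tube", plane("scene",(339,176),.1),plane("side",(385,201),.1))
print("amber", plane("scene",(375,187),.118),plane("side",(413,220),.118))
print("lidc", plane("scene",(260,200),.2),plane("side",(277,174),.2))
for n in I: 
    x0,y0=(180,120) if n=="scene" else (200,110)
    cv2.imwrite(f"pics/{n}c.png",cv2.resize(I[n][y0:y0+140,x0:x0+230][:,:,::-1],None,fx=3.4,fy=3.4,interpolation=2))
E
```

```text
(358.25393824826716, 169.2545683679899) [[354, 161], [346, 174], [363, 177], [371, 165]] (375.6363636363636, 173.5) [[391, 172], [373, 176], [364, 171], [372, 176]]
paddle [ 0.50617988 -0.05706512  0.24195787] [np.float64(0.003010750525200631), np.float64(0.0030107505252006885)]
scene red box (205, 161, 107, 127)
side red box (220, 141, 111, 135)
pivot (array([ 0.73869076, -0.15137844,  0.1848983 ]), [np.float64(0.0035475424165687802), np.float64(0.0035475424165686523)])
tube [ 0.54651389 -0.16552371  0.1       ] [ 0.54376607 -0.15908283  0.1       ]
amber [ 0.46437762 -0.1255539   0.118     ] [ 0.45905548 -0.12325149  0.118     ]
lidc [ 0.68929644 -0.00164818  0.2       ] [0.67642869 0.00874444 0.2       ]
```

View pics/scenec.png

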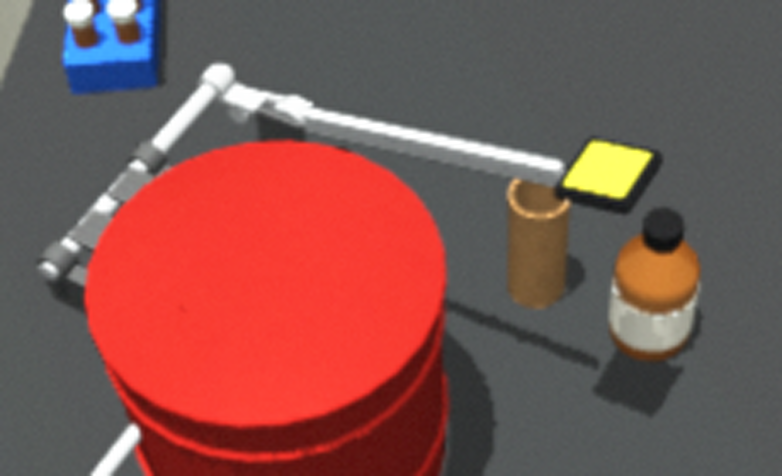

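Crop: paddle's yellow face is clear, corners near (354,161),(346,174),(363,177),(371,165) full-scale; tube and bottle stand on its -y side and below. The side mask was poor, so I'll refine it.

```bash
python3 - <<'E'
from h import *
I={n:cv2.imread(f"pics/{n}0.png")[:,:,::-1].copy() for n in("scene","side")}
bx={"scene":(335,150,390,190),"side":(350,155,405,190)}
C={}
for n in I:
    h=cv2.cvtColor(I[n],cv2.COLOR_RGB2HSV);m=cv2.inRange(h,(22,110,90),(40,255,255));k=np.zeros_like(m);x0,y0,x1,y1=bx[n];k[y0:y1,x0:x1]=m[y0:y1,x0:x1]
    M=cv2.moments(k,True);C[n]=(M["m10"]/M["m00"],M["m01"]/M["m00"]);print(n,C[n],M["m00"], cv2.boxPoints(cv2.minAreaRect(cv2.findNonZero(k))).round(1).tolist())
    r=cv2.inRange(h,(0,150,60),(6,255,255))|cv2.inRange(h,(174,150,60),(180,255,255))
    r&=cv2.inRange(I[n][:,:,0],185 if n=="scene" else 150,255)
    c=max(cv2.findContours(r,0,1)[0],key=cv2.contourArea);print(cv2.boundingRect(c),cv2.fitEllipse(c))
p,e=tri(C["scene"],C["side"]);print("paddle",p,e,plane("scene",C["scene"],.25),plane("side",C["side"],.25))
q=[plane("scene",c,.25) for c in ((354,161),(371,165),(346,174),(363,177))]
print("corners",np.round(q,3).tolist())
for v in (q[0]-q[1],q[2]-q[3],q[0]-q[2],q[1]-q[3]): print(np.degrees(np.arctan2(v[1],v[0])),np.linalg.norm(v))
# lid outline: width extremes -> at rim z ~.19
for n,l,r_ in (("scene",(205,203),(312,200)),("side",(221,177),(331,177))):
    a,b=plane(n,l,.195),plane(n,r_,.195);print(n,a,b,(a+b)/2,np.linalg.norm(a-b))
E
```

```text
scene (358.12893081761007, 169.36477987421384) 318.0 [[344.6000061035156, 174.60000610351562], [348.20001220703125, 158.8000030517578], [371.3999938964844, 164.0], [367.8999938964844, 179.8000030517578]]
(205, 161, 106, 95) ((257.07794189453125, 205.51611328125), (88.5242691040039, 104.64727020263672), 70.61841583251953)
side (377.90763052208837, 170.92369477911646) 249.0 [[362.6000061035156, 169.8000030517578], [389.0, 161.0], [392.70001220703125, 172.10000610351562], [366.29998779296875, 180.89999389648438]]
(220, 141, 111, 81) ((275.60662841796875, 179.69793701171875), (78.29386901855469, 109.62326049804688), 86.2298583984375)
paddle [ 0.50551645 -0.05907549  0.2437204 ] [np.float64(1.8035212497083066e-05), np.float64(1.803521249717187e-05)] [ 0.50558723 -0.05332148  0.25      ] [ 0.50079405 -0.05129245  0.25      ]
corners [[0.515, -0.074, 0.25], [0.482, -0.067, 0.25], [0.527, -0.04, 0.25], [0.496, -0.035, 0.25]]
-12.215243351500797 0.03342442196300562
-7.604592336314283 0.03219841494629416
-110.48482102672611 0.0367334420338945
-113.29810866297318 0.03440489886196525
scene [0.79698881 0.01187667 0.195     ] [ 0.58966708 -0.01517851  0.195     ] [ 0.69332794 -0.00165092  0.195     ] 0.2090796135073493
side [0.756148  0.0740291 0.195    ] [ 0.59801814 -0.0502768   0.195     ] [0.67708307 0.01187615 0.195     ] 0.20113928255152633
```

View pics/sidec.png

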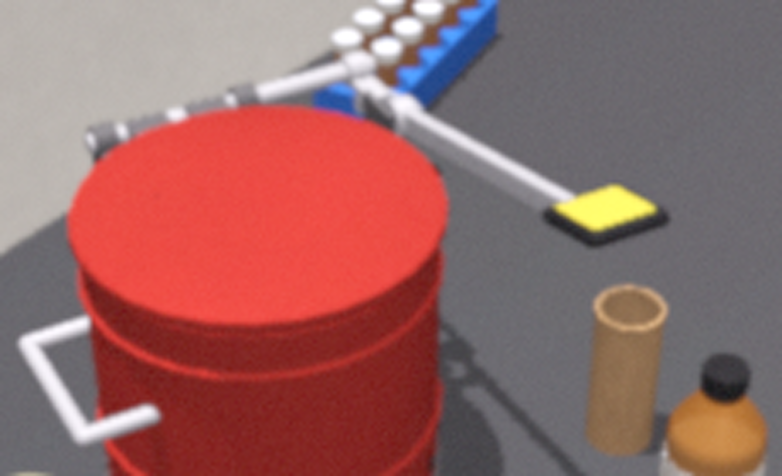

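Paddle ≈ (0.504,-0.056,0.247), lever heading ≈ -20°, which agrees with the lid centre ≈ (0.690,0.003). The side crop shows the same thing: paddle free-standing at crop (607,208), tube top well below it. Next I fly above it with the fingers closing and turn the tool to line up with the lever.

>>> apply_moves:
  increments:
    - [[0.3,0.6,0.5,0,0,-0.35,255],[0.5,0.75,0.5,0,0,-0.35,255],[0.5,0.75,0.5,0,0,-0.35,255],[0.5,0.75,0.5,0,0,-0.35,255],[0.5,0.75,0.2,0,0,-0.35,255]]
  grip_force: 40

```text
clock: 0.6
position: [0.3026, -0.3637, 0.321]
tool_rot: [3.131, 0.226, 0.003]
contact_force: [-0.8, 0.4, 0.4]
gripper_width: 0.0127
```

>>> apply_moves:
  increments:
    - [[0.5,0.75,0,0,0,-0.35,255],[0.5,0.75,0,0,0,-0.35,255],[0.5,0.75,0,0,0,-0.35,255],[0.5,0.75,0,0,0,-0.35,255],[0.5,0.75,0,0,0,-0.35,255]]

```text
clock: 1.1
position: [0.4018, -0.2131, 0.3189]
tool_rot: [-3.137, 0.157, 0.001]
contact_force: [-0.0, -0.1, -0.3]
gripper_width: -0.0004
```

>>> apply_moves:
  increments:
    - [[0.5,0.75,0,0,0,-0.35,255],[0.5,0.75,0,0,0,-0.35,255],[0.5,0.75,0,0,0,-0.35,255],[0.5,0.75,0,0,0,-0.35,255],[0.5,0.75,0,0,0,-0.35,255]]

```text
clock: 1.6
position: [0.5019, -0.0634, 0.3189]
tool_rot: [3.095, -0.538, -0.001]
contact_force: [1.0, -1.4, -0.2]
gripper_width: -0.0
```

```bash
python3 - <<'E'
from h import *
s=robot.sense();T=R.from_rotvec(s["tool_rot"]).as_matrix()
w=optics.capture("wrist");c=optics.calibration("wrist");X=c["hand_eye"]
h=cv2.cvtColor(w,cv2.COLOR_RGB2HSV);m=cv2.inRange(h,(22,110,90),(40,255,255))
k=max(cv2.findContours(m,0,1)[0],key=cv2.contourArea);M=cv2.moments(k);a=(M["m10"]/M["m00"],M["m01"]/M["m00"])
print(s["position"],a,cv2.contourArea(k),cv2.approxPolyDP(k,6,True)[:,0].tolist())
o=s["position"]+T@X[:3,3]
def pl(p,z):
    u=cv2.undistortPoints(np.array([[p]],float),c["mtx"],c["dist"])[0,0]
    d=T@X[:3,:3]@[u[0],u[1],1];return o+d*(z-o[2])/d[2]
print("cam",o,"pad",pl(a,.248))
for p in cv2.approxPolyDP(k,6,True)[:,0]: print(pl(p,.25).round(4))
sc=optics.capture("scene")
cv2.imwrite("pics/w1.png",w[:,:,::-1]);cv2.imwrite("pics/s1.png",cv2.resize(sc[100:260,180:420][:,:,::-1],None,fx=3,fy=3))
E
```

```text
[ 0.50185055 -0.06337561  0.31885178] (305.25232383808094, 251.28000999500247) 3335.0 [[279, 221], [276, 279], [333, 281], [336, 225]]
cam [ 0.57074401 -0.08740913  0.46201191] pad [ 0.50697143 -0.05399281  0.248     ]
[ 0.5318 -0.0458  0.25  ]
[ 0.496  -0.0294  0.25  ]
[ 0.482  -0.0643  0.25  ]
[ 0.5174 -0.0786  0.25  ]
```

View pics/w1.png

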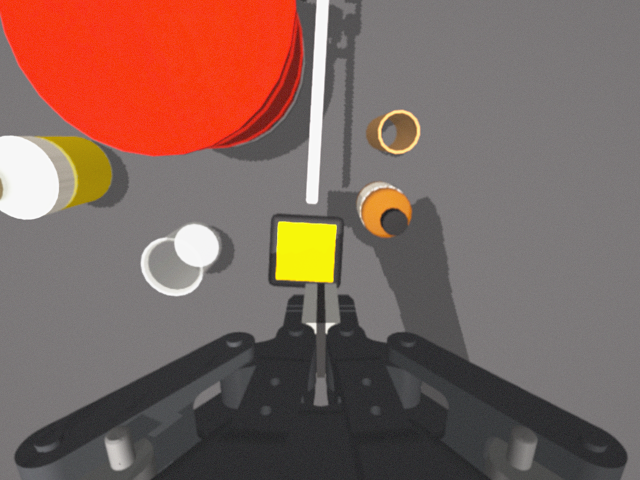

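Wrist view: paddle centred near (305,251) just ahead of the shut fingertips (320,285), lever running up to the pivot, bottles and tube clear to the right. Yaw refined to ≈ -22.5°, centre ≈ (0.5055,-0.055). Descending to just above it.

>>> apply_moves:
  increments:
    - [[0.05,0.1,-0.3,0,0,0,255],[0.04,0.1,-0.4,0,0,0,255],[0,0,-0.4,0,0,0,255],[0,0,-0.2,0,0,0,255],[0,0,-0.1,0,0,0,255]]

```text
clock: 2.2
position: [0.504, -0.0577, 0.2618]
tool_rot: [3.094, -0.538, -0.004]
contact_force: [-0.0, -0.2, 0.1]
gripper_width: 0.0002
```

>>> apply_moves:
  increments:
    - [[0,0,-0.06,0,0,0,255],[0,0,-0.06,0,0,0,255],[0,0,-0.06,0,0,0,255],[0,0,-0.06,0,0,0,255],[0,0,-0.06,0,0,0,255]]

```text
clock: 2.7
position: [0.5053, -0.0565, 0.2514]
tool_rot: [3.096, -0.535, 0.001]
contact_force: [-0.1, 0.4, -0.2]
gripper_width: -0.0001
```

>>> apply_moves:
  increments:
    - [[-0.01,0.005,-0.07,0,0,0,255],[-0.015,0.006,-0.07,0,0,0,255],[-0.015,0.006,-0.07,0,0,0,255],[-0.015,0.006,-0.07,0,0,0,255],[-0.015,0.006,-0.07,0,0,0,255]]

```text
clock: 3.2
position: [0.5025, -0.0553, 0.239]
tool_rot: [3.095, -0.535, 0.002]
contact_force: [-3.4, 0.1, 8.9]
gripper_width: 0.0001
```

>>> apply_moves:
  increments:
    - [[-0.015,0.006,-0.07,0,0,0,255],[-0.015,0.006,-0.07,0,0,0,255],[-0.015,0.006,-0.07,0,0,0,255],[-0.015,0.006,-0.07,0,0,0,255],[-0.015,0.006,-0.07,0,0,0,255]]

```text
clock: 3.7
position: [0.4995, -0.054, 0.2251]
tool_rot: [3.096, -0.535, 0.003]
contact_force: [-2.6, 0.3, 9.4]
gripper_width: 0.0001
```

>>> apply_moves:
  increments:
    - [[-0.01,0.004,-0.07,0,0,0,255],[-0.01,0.004,-0.07,0,0,0,255],[-0.005,0.002,-0.07,0,0,0,255],[-0.005,0.002,-0.07,0,0,0,255],[-0.005,0.002,-0.07,0,0,0,255]]

```text
clock: 4.2
position: [0.4973, -0.0531, 0.2105]
tool_rot: [3.096, -0.534, -0.001]
contact_force: [-3.5, 1.0, 8.2]
gripper_width: 0.0001
```

```bash
python3 - <<'E'
from h import *
sc=optics.capture("scene");w=optics.capture("wrist");s=robot.sense();print(s["contact_force"],s["position"])
cv2.imwrite("pics/m1.png",np.hstack([cv2.resize(sc[80:300,170:430],(416,352)),cv2.resize(w,(384,352))])[:,:,::-1])
E
```

```text
[-2.87002629  0.91371208  5.68057377] [ 0.49726085 -0.05305461  0.21005167]
```

View pics/m1.png

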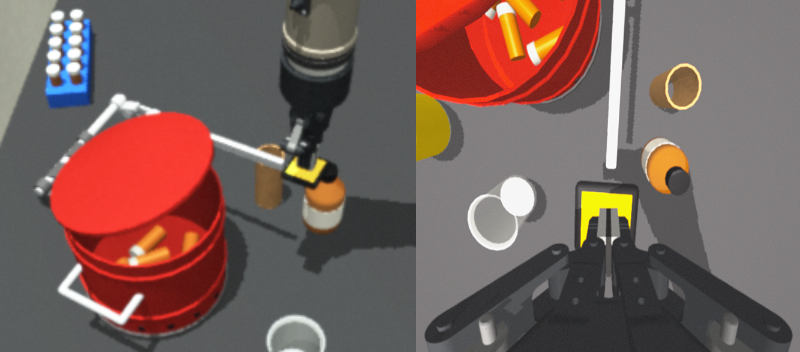

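Mid-press: the lid is lifting (open gap showing in the left panel) and the fingertips sit on the middle of the paddle. Nothing else has moved. I'll continue at the same steady rate.

>>> apply_moves:
  increments:
    - [[-0.005,0.002,-0.07,0,0,0,255],[-0.005,0.002,-0.07,0,0,0,255],[-0.005,0.002,-0.07,0,0,0,255],[-0.005,0.002,-0.07,0,0,0,255],[0,0,-0.07,0,0,0,255]]

```text
clock: 4.8
position: [0.4962, -0.0526, 0.1962]
tool_rot: [-3.096, 0.534, 0.002]
contact_force: [-4.4, 0.5, 7.7]
gripper_width: -0.0003
```

>>> apply_moves:
  increments:
    - [[0,0,-0.07,0,0,0,255],[0,0,-0.07,0,0,0,255],[0,0,-0.07,0,0,0,255],[0,0,-0.07,0,0,0,255],[0,0,-0.07,0,0,0,255]]

```text
clock: 5.3
position: [0.4958, -0.0524, 0.182]
tool_rot: [-3.096, 0.534, 0.004]
contact_force: [-4.6, 1.3, 8.0]
gripper_width: -0.0001
```

>>> apply_moves:
  increments:
    - [[0,0,-0.07,0,0,0,255],[0,0,-0.07,0,0,0,255],[0,0,-0.07,0,0,0,255],[0.005,-0.002,-0.06,0,0,0,255],[0.005,-0.002,-0.05,0,0,0,255]]

```text
clock: 5.8
position: [0.4962, -0.0526, 0.1687]
tool_rot: [-3.096, 0.534, 0.005]
contact_force: [-4.2, 1.8, 6.0]
gripper_width: 0.0004
```

>>> apply_moves:
  increments:
    - [[0.003,-0.001,-0.05,0,0,0,255],[0.003,-0.001,-0.05,0,0,0,255],[0.003,-0.001,-0.05,0,0,0,255],[0.003,-0.001,-0.05,0,0,0,255],[0.003,-0.001,-0.05,0,0,0,255]]

```text
clock: 6.3
position: [0.4979, -0.0534, 0.1582]
tool_rot: [-3.096, 0.534, 0.001]
contact_force: [-3.4, 2.3, 3.7]
gripper_width: -0.0
```

>>> apply_moves:
  increments:
    - [[0.003,-0.001,-0.04,0,0,0,255],[0.003,-0.001,-0.04,0,0,0,255],[0.003,-0.001,-0.04,0,0,0,255],[0.003,-0.001,-0.04,0,0,0,255],[0.003,-0.001,-0.04,0,0,0,255]]

```text
clock: 6.8
position: [0.499, -0.0539, 0.1504]
tool_rot: [-3.096, 0.535, -0.001]
contact_force: [-1.6, 0.6, 2.6]
gripper_width: -0.0002
```

Near the stop. I'll creep down and watch for the bumper force to rise.

>>> apply_moves:
  increments:
    - [[0,0,-0.03,0,0,0,255],[0,0,-0.03,0,0,0,255],[0,0,-0.03,0,0,0,255],[0,0,0,0,0,0,255]]

```text
clock: 7.2
position: [0.4994, -0.054, 0.1471]
tool_rot: [3.096, -0.535, 0.002]
contact_force: [-1.4, 2.3, 3.1]
gripper_width: -0.0003
```

>>> apply_moves:
  increments:
    - [[0,0,-0.03,0,0,0,255],[0,0,-0.03,0,0,0,255],[0,0,0,0,0,0,255]]

```text
clock: 7.5
position: [0.4997, -0.0541, 0.1451]
tool_rot: [3.096, -0.535, 0.004]
contact_force: [-0.7, 2.4, 5.5]
gripper_width: -0.0004
```

```bash
python3 - <<'E'
from h import *
sc=optics.capture("scene");w=optics.capture("side");s=robot.sense();print(s["contact_force"],s["position"])
cv2.imwrite("pics/m2.png",np.hstack([cv2.resize(sc[60:300,150:410],(390,360)),cv2.resize(w[80:320,180:450],(405,360))])[:,:,::-1])
E
```

```text
[-1.00485735  1.70339463  5.61145836] [ 0.4996586  -0.05414365  0.1451336 ]
```

View pics/m2.png

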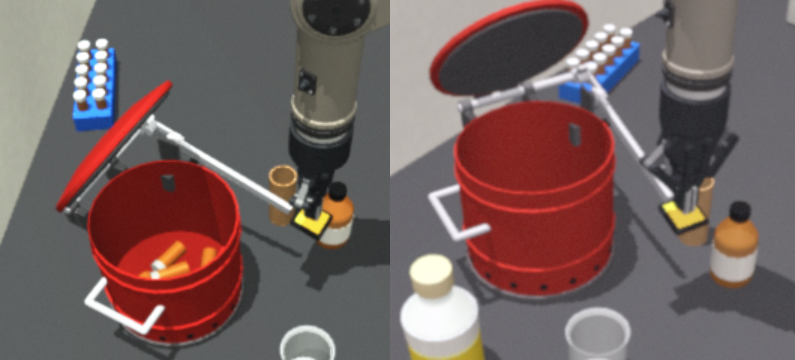

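The lid stands well back, the fingers are on the paddle, and the bottles, tube and beaker are undisturbed. Force is rising (3 → 5.6 N), which means the bumper has been reached. I'll firm the press slightly.

>>> apply_moves:
  increments:
    - [[0,0,-0.03,0,0,0,255],[0,0,-0.03,0,0,0,255],[0,0,0,0,0,0,255]]

```text
clock: 7.9
position: [0.5, -0.0542, 0.1433]
tool_rot: [3.095, -0.535, 0.005]
contact_force: [-2.2, 1.0, 7.5]
gripper_width: 0.0001
```

>>> apply_moves:
  increments:
    - [[0,0,-0.03,0,0,0,255],[0,0,-0.03,0,0,0,255],[0,0,0,0,0,0,255],[0,0,0,0,0,0,255]]

```text
clock: 8.3
position: [0.5003, -0.0543, 0.1415]
tool_rot: [3.095, -0.535, 0.006]
contact_force: [-2.9, 1.5, 9.8]
gripper_width: 0.0003
```

>>> apply_moves:
  increments:
    - [[0,0,0,0,0,0,255],[0,0,0,0,0,0,255],[0,0,0,0,0,0,255],[0,0,0,0,0,0,255],[0,0,0,0,0,0,255]]

```text
clock: 8.8
position: [0.5002, -0.0543, 0.1415]
tool_rot: [3.095, -0.535, 0.006]
contact_force: [-2.3, 0.6, 9.3]
gripper_width: -0.0001
```

```bash
python3 - <<'E'
from h import *
sc=optics.capture("scene");w=optics.capture("wrist");s=robot.sense();print(s["clock"],s["contact_force"],s["position"])
cv2.imwrite("pics/m3.png",np.hstack([cv2.resize(sc[60:380,150:410],(390,480)),cv2.resize(w,(405,480))])[:,:,::-1])
E
```

```text
8.9 [-3.03355373  0.25001962 10.53136978] [ 0.50022878 -0.05432165  0.14146782]
```

View pics/m3.png

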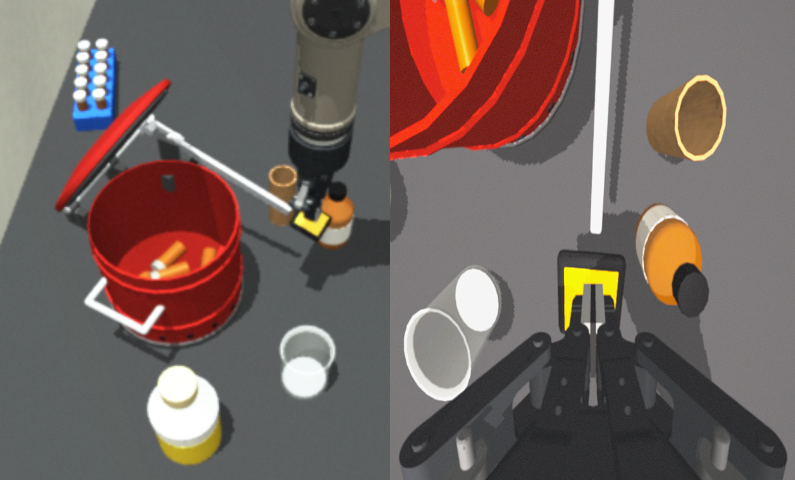

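The lid is fully back, the shut fingertips rest on the middle of the paddle (right panel, 593,290), and everything around it still stands in place. Handing in.

```bash
python3 -c "
from cell import robot
print(robot.hand_in());s=robot.sense();print(s['clock'],s['contact_force'],s['position'])"
```

```text
the job is handed in; nothing more can be done
None
the job is handed in; nothing more can be done
```

The can is open and I handed the job in at 8.9 s, with the shut fingertips still holding the paddle down.

I pressed the paddle from above at about 28 mm/s, slowing to a creep near the stop. The vertical force was about 9 N at first and fell to about 2.6 N just above the stop. It then rose steadily as I pressed into the rubber bumper.

- **Final hold:** steady at about 10 N, with the fingertips at a height of 141.5 mm. That is about 5 mm into the bumper, which yields at most 8 mm.
- **Lid and surroundings:** the last pictures show the lid swung fully back and untouched by the arm. The two bottles, the beaker and the tube still stand in place.
- **Disagreements:** the paddle position from the fixed cameras and from the wrist camera differed by about 3 mm, so I used a value in between. I did not measure the lid's angle; I judged it from the pictures and the rise in force at the stop. No readings were available after handing in.

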